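# Rack the lacquered coasters, bin the rejects and restart the drying blower

## Robot

A 7-joint arm with a two-finger parallel gripper is mounted at the origin on the work surface. World frame = base frame: x ahead of the robot, y to its left, z up, the work surface at z = 0. Lengths are in mm, angles in rad, forces in N, time in s.
With the tool pointing down it reaches from about 400 to 875 mm from the base axis. Payload 19.3 kg.
Tool frame: the origin (TCP) lies at the very end of the fingers, on their centre line; the grasp point (between the pads) lies 19 mm behind it (grip_point_offset is the z of the grasp point in the tool frame, in mm); z points along the fingers, y is the line along which they close (so a half turn about z gives the same grasp; the last joint's range is limited). The gripper opens to 85 mm and grips with 20 to 120 N. Pads are 22 mm wide; open, the fingers measure 114 mm over their backs; the gripper's body (76 mm by 85 mm) begins 54 mm behind the grasp point. The pads swing forward as they close: fully open they stand 13 mm farther back than shut.
Start: joints at [1.056, 0.521, -0.036, 1.599, 0.021, 1.021, -0.113], TCP at [268.896, -564.19, 231.291] pointing down, gripper open.
Joint ranges: [-2.91, 2.91], [-0.3, 2.13], [-1.5, 1.42], [0.17, 2.43], [-1.26, 4.41], [0.16, 1.93], [-2.52, 2.52]. Speed limits (rad/s): [1.89, 1.89, 2.39, 2.39, 3.01, 3.01, 3.01].

## Interface

Orientations are given as a 3x3 rotation matrix whose columns are the frame's x, y, z axes.
In Python, from workcell import movep, movel, goto_joints, open_gripper, clamp, wait, inverse_kinematics, read_state, camera, PlanningError, finish_job, grip_point_offset gives the robot as it stands. Calls block until the motion is done:
- movep(position, orientation): joint-space move of the TCP to a pose.
- movel(position, frame=None, max_speed=150, guard=None): straight line of the TCP; frame=None keeps the orientation; max_speed is the mean speed in mm/s. With guard (N) it stops when the force on the tool has changed by that much, and returns True; else False.
- goto_joints(angles): joint-space move.
- open_gripper() and clamp(): open the fingers fully, or close them until they stop; the grip force is fixed at half the most.
- wait(seconds).
- inverse_kinematics(position, orientation): joint angles nearest the present ones, or None.
- read_state(): the state.
- camera(name): name is "scene" or "top" or "wrist"; returns a dict with "image" (480x640x3 uint8, blue, green, red), "range_z" (480x640 float32, mm along the optical axis (not along the pixel's ray), 0 where there is no reading), "fx", "fy", "cx", "cy" (pixels), "cam_to_world" (4x4, takes a point from camera to world coordinates). Camera axes: x right, y up, looking along -z (the intrinsics and any distortion apply to the point x, -y, -z); pixel columns grow to the right and rows downward; lengths in mm; the calibration is good to about 2 mm. A picture is of the moment at which its call begins.
A pose or a line that the arm cannot do raises PlanningError and nothing moves.
- finish_job(): hands the job in; it is judged then, once.
The state is a dict: "time": time; "qpos": joint angles; "qvel": joint speeds; "joint_efforts": joint torques, N m; "eef_pos": TCP position; "tool_rot": TCP orientation; "ft_force": force on the tool from outside, world axes, zero at the start; "torque": the same for the moment, N m; "finger_gap": finger opening in mm; "gripper_force": force on a finger pad.
Only numpy, scipy, OpenCV 4.12 (cv2) and the standard library are available. Lean on these libraries where they do the work, as an engineer would, in place of code of your own. Each camera call takes 0.05 s, during which the arm holds its last target. There are 200 camera calls.

## Task

Before touching the coasters, turn the blower's selector dial to the white mark (off). With it off, take every coaster out of the brown wooden rack: stand each sound, pale one on edge in its own slot of the blue drying rack, fully down, and drop each red-rimmed reject into the yellow crate. When all are placed, turn the dial to the green mark; leave the varnish can, the cup and the brush where they are.

Things in the scene. Friction and masses are not known exactly. Their poses are not given: they have to be found in the camera images.
- intake_rack: the brown wooden slotted rack that the coasters start in. Fixed, 90 (x) by 225 (y) mm, 34 high; origin: centre of underside. Five open-topped slots run along x, at y = -92, -46, 0, 46, 92 mm, each 15 wide, 22 deep, floor 12 above the table. Two low rails cross the slot floors, so a coaster on edge sits at x = 0 without rolling, centre 46 and top 80 mm above the table.
- drying_rack: the blue slotted drying rack, empty at the start. Fixed, 90 (x) by 225 (y) mm, 34 high; origin: centre of underside. Five open-topped slots run along x, at y = -92, -46, 0, 46, 92 mm, each 15 wide, 22 deep, floor 12 above the table. Two low rails cross the slot floors, so a coaster on edge sits at x = 0 without rolling, centre 46 and top 80 mm above the table.
- good1: a sound coaster (there are 2 or 3 at a start; None if absent): round birch disc, 68 mm diameter, 10 mm thick, 30 g, pale wood all round with a thin brown engraved ring on both faces. Origin at the centre of the disc; y is the disc's axis (normal to its faces), level while it stands on edge. Starts on edge in a slot of intake_rack, its centre 46 mm above the table.
- good2: a sound coaster (there are 2 or 3 at a start; None if absent): round birch disc, 68 mm diameter, 10 mm thick, 30 g, pale wood all round with a thin brown engraved ring on both faces. Origin at the centre of the disc; y is the disc's axis (normal to its faces), level while it stands on edge. Starts on edge in a slot of intake_rack, its centre 46 mm above the table.
- good3: a sound coaster (there are 2 or 3 at a start; None if absent): round birch disc, 68 mm diameter, 10 mm thick, 30 g, pale wood all round with a thin brown engraved ring on both faces. Origin at the centre of the disc; y is the disc's axis (normal to its faces), level while it stands on edge. Starts on edge in a slot of intake_rack, its centre 46 mm above the table.
- reject1: a rejected coaster (1 or 2 at a start; None if absent): same size and frame as the sound ones, but with a red painted rim and a dark scorched patch with a red dot on both faces. Starts on edge in a slot of intake_rack.
- reject2: a rejected coaster (1 or 2 at a start; None if absent): same size and frame as the sound ones, but with a red painted rim and a dark scorched patch with a red dot on both faces. Starts on edge in a slot of intake_rack.
- crate: loose open-topped yellow steel crate, 160 mm (x) by 140 mm (y), 70 mm high, walls and floor 5 mm, 0.6 kg. Origin: centre of its underside. It may get knocked a few cm.
- control_box: fixed grey control box of the blower, 90 by 90 mm, 40 mm high; origin: centre of its underside. The dial stands in the middle of its top; coloured marks lie on the top around it: white (off) at dial value 0.3, yellow (low) at 1.0, green (high) at 1.7.
- dial (a joint): selector dial, vertical axis, 0 to 2.0 rad, growing clockwise from above; stiff, stays where left. Its grip is an upright bar 48 mm long, 13 thick, 49 to 77 mm above the table; a white line on it marks the pointing end, which points along the box's -x at 0 (bar direction = box yaw minus dial value). White 0.3, yellow 1.0, green 1.7; within 0.15 is right.
- dial_grip (a point): point on the dial's axis in the middle of the bar, 65 mm above the table; turns with the dial
- varnish_can: bystander: closed can of varnish, 80 mm diameter, 90 mm high; origin: centre of its underside. Leave alone.
- white_cup: bystander: white cup, 72 mm diameter, 90 mm high; origin: centre of its underside. Leave alone.
- brush: bystander: brush lying on the table; leave alone.
Things that resemble listed ones, but are neither listed nor needed, are in the scene too. Leave any purple or turquoise look-alike of the good1 alone.

How it is judged (in metres and radians):
On the way, in this order (a step that is already met when the one before it is completed fails the run):
1. the dial is at the white mark (off) while all coasters are still in the brown rack (value of joint dial between 0.15 and 0.45 rad and horizontal distance between each of good1, good2, good3, reject1, reject2 and intake_rack below 0.14 m), for 0.3 s.
2. with the dial still off, every sound coaster stands in the blue rack and every reject lies in the crate (value of joint dial between 0.15 and 0.45 rad and x of good1 in the frame of drying_rack between -0.012 and 0.012 m and y of good1 in the frame of drying_rack between -0.105 and 0.105 m and z of good1 in the frame of drying_rack between 0.038 and 0.053 m and angle between the y axis of each of good1, good2, good3 and the y axis of drying_rack, either way round below 0.3 rad and x of good2 in the frame of drying_rack between -0.012 and 0.012 m and y of good2 in the frame of drying_rack between -0.105 and 0.105 m and z of good2 in the frame of drying_rack between 0.038 and 0.053 m and x of good3 in the frame of drying_rack between -0.012 and 0.012 m and y of good3 in the frame of drying_rack between -0.105 and 0.105 m and z of good3 in the frame of drying_rack between 0.038 and 0.053 m and x of reject1 in the frame of crate between -0.08 and 0.08 m and y of reject1 in the frame of crate between -0.07 and 0.07 m and z of reject1 in the frame of crate between 0 and 0.06 m and x of reject2 in the frame of crate between -0.08 and 0.08 m and y of reject2 in the frame of crate between -0.07 and 0.07 m and z of reject2 in the frame of crate between 0 and 0.06 m and linear speed of each of good1, good2, good3, reject1, reject2 below 0.03 m/s), for 0.3 s.
At the end, for the whole second after the job is handed in: dial within 0.15 rad of green (1.7); each sound coaster on edge, fully down in a blue rack slot (centre 38 to 53 mm above its underside, within 12 mm of mid-slot, axis within 0.3 rad of its y); each reject in the level crate (centre below 60 mm); all at rest (value of joint dial between 1.55 and 1.85 rad and x of good1 in the frame of drying_rack between -0.012 and 0.012 m and y of good1 in the frame of drying_rack between -0.105 and 0.105 m and z of good1 in the frame of drying_rack between 0.038 and 0.053 m and angle between the y axis of each of good1, good2, good3 and the y axis of drying_rack, either way round below 0.3 rad and x of good2 in the frame of drying_rack between -0.012 and 0.012 m and y of good2 in the frame of drying_rack between -0.105 and 0.105 m and z of good2 in the frame of drying_rack between 0.038 and 0.053 m and x of good3 in the frame of drying_rack between -0.012 and 0.012 m and y of good3 in the frame of drying_rack between -0.105 and 0.105 m and z of good3 in the frame of drying_rack between 0.038 and 0.053 m and x of reject1 in the frame of crate between -0.08 and 0.08 m and y of reject1 in the frame of crate between -0.07 and 0.07 m and z of reject1 in the frame of crate between 0 and 0.06 m and x of reject2 in the frame of crate between -0.08 and 0.08 m and y of reject2 in the frame of crate between -0.07 and 0.07 m and z of reject2 in the frame of crate between 0 and 0.06 m and linear speed of each of good1, good2, good3, reject1, reject2 below 0.03 m/s and angle between crate's own z axis and vertical below 0.1 rad); the robot touches nothing.
It fails at once if the varnish can is shifted more than 3 cm or tipped (distance of varnish_can from where it was at the start of the episode above 0.03 m or angle between varnish_can's own z axis and vertical above 0.5 rad).
It fails at once if the cup is shifted more than 3 cm or tipped (distance of white_cup from where it was at the start of the episode above 0.03 m or angle between white_cup's own z axis and vertical above 0.5 rad).
It fails at once if the brush is shifted more than 3 cm or tipped (distance of brush from where it was at the start of the episode above 0.03 m).
Of good1, good2, good3, reject1, reject2 only 4 to 5 are there at a start; the rules pass over those that are not, and their reading is None.
At some moment in a run one of crate may be knocked a few centimetres aside while the robot is not near it.
It also fails if it takes over 208 s, if anything falls off the work surface, if the arm or the gripper's body presses on something with over 40 N, if the wrist force passes 120 N, or if a joint passes its speed limit or range.

## Working session

There is one attempt and no reset: what is moved stays moved. The work goes in short steps, each a Python script; the robot and the scene stay as the last script left them, time stands still between calls to the robot, and variables do not carry over. Pictures are saved under pics/ and viewed, at most 14 in all, crops included, and the job is handed in when it is done.

```bash
mkdir -p pics; ls
python3 - <<'E'
from workcell import *
import cv2,numpy as np
for n in("scene","top"):
    c=camera(n); cv2.imwrite(f"pics/{n}0.png",c["image"]); np.savez(f"{n}0.npz",**c)
    print(n,c["fx"],c["cx"],c["cy"],np.round(c["cam_to_world"],3).tolist(), [k for k in c])
s=read_state(); print(s["time"],s["finger_gap"],s["tool_rot"],grip_point_offset)
E
```

```text
pics
scene 487.1421505823203 318.5821861264198 240.67591687848858 [[0.392, -0.775, 0.495, 1069.183], [0.92, 0.339, -0.199, -207.609], [-0.014, 0.533, 0.846, 931.132], [0.0, 0.0, 0.0, 1.0]] ['image', 'range_z', 'fx', 'fy', 'cx', 'cy', 'cam_to_world']
top 502.0375145306776 317.5240463649308 244.16345097729968 [[0.024, 0.997, -0.079, 502.704], [-1.0, 0.024, 0.005, -11.92], [0.007, 0.079, 0.997, 1040.437], [0.0, 0.0, 0.0, 1.0]] ['image', 'range_z', 'fx', 'fy', 'cx', 'cy', 'cam_to_world']
0.1 85.27982967334434 [[ 9.02697685e-01  4.30275018e-01 -5.45614715e-04]
 [ 4.30275352e-01 -9.02697236e-01  9.06217614e-04]
 [-1.02602095e-04 -1.05280511e-03 -9.99999441e-01]] -18.700000000000003
```

View pics/top0.png

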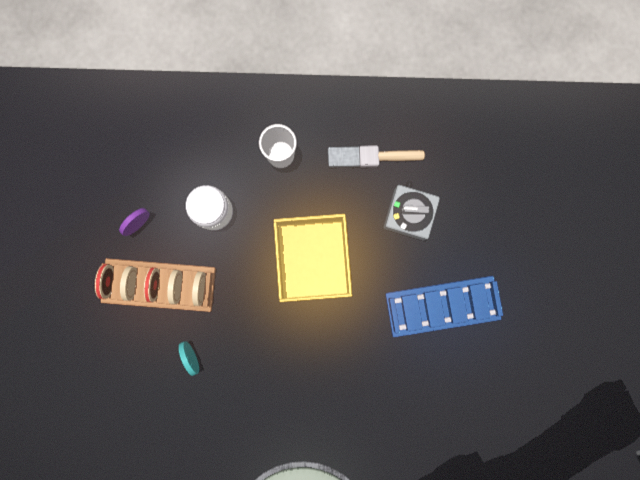

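View pics/scene0.png

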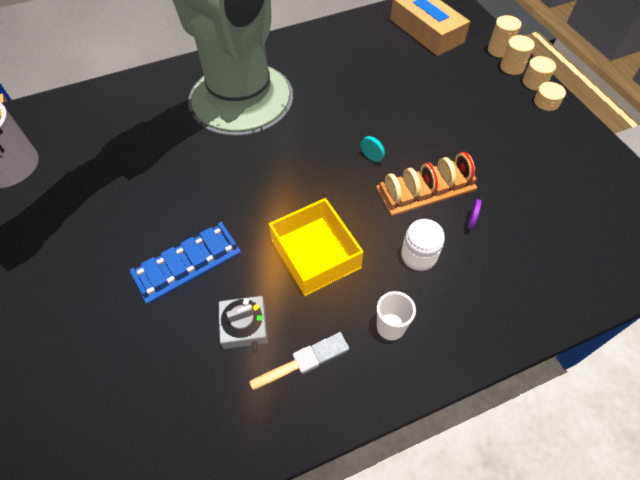

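The top view shows the brown rack at (157,286) with discs, left to right, reject, good, reject, good, good. The blue rack is at (444,306), the crate at (312,257), and the box at (412,212) with its white line at about (410,209). Purple and turquoise look-alikes lie beside the brown rack. Next I'll measure the poses.

```bash
cat > vis.py <<'E'
import cv2,numpy as np
def world(c):
    v,u=np.mgrid[:480,:640]; z=c["range_z"]
    P=np.stack([(u-c["cx"])/c["fx"]*z,-(v-c["cy"])/c["fy"]*z,-z,np.ones_like(z)],-1)
    W=P@np.asarray(c["cam_to_world"]).T
    W[z<=0]=np.nan
    return W[...,:3]
HSV=dict(blue=((100,120,50),(125,255,255)),brown=((5,90,60),(16,255,255)),yellow=((20,150,80),(32,255,255)),
  red=((0,150,80),(4,255,255)))
def pts(c,col,zlo,zhi,box=None):
    h=cv2.cvtColor(c["image"],cv2.COLOR_BGR2HSV); W=world(c)
    m=cv2.inRange(h,*[np.array(x) for x in HSV[col]])>0 if col else np.ones((480,640),bool)
    m&=(W[...,2]>zlo)&(W[...,2]<zhi)
    if box: m&=(W[...,0]>box[0])&(W[...,0]<box[1])&(W[...,1]>box[2])&(W[...,1]<box[3])
    return W[m]
def rect(p):
    (x,y),(w,h),a=cv2.minAreaRect(p[:,:2].astype(np.float32))
    if w>h: w,h,a=h,w,a+90   # x axis = short side
    a=(a+90)%180-90
    return np.round([x,y,w,h,a],2)
E
python3 - <<'E'
from vis import *
for n in("top","scene"):
    c=dict(np.load(n+"0.npz")); W=world(c)
    print(n)
    for col,zl,zh,box in (("blue",29,39,(300,700,-500,0)),("brown",29,39,(300,700,150,600)),("yellow",60,76,(300,800,-200,200)),(None,35,45,(500,750,-350,-120)),(None,70,84,(500,750,-350,-120)),(None,50,100,(450,700,150,260)),(None,80,100,(600,800,0,150))):
        p=pts(c,col,zl,zh,box); print(col,len(p),np.round(np.median(p,0),1),rect(p) if len(p)>3 else'')
c=dict(np.load("top0.npz")); cv2.imwrite("pics/dial.png",cv2.resize(c["image"][170:260,360:480],None,fx=6,fy=6,interpolation=cv2.INTER_CUBIC))
W=world(c)
for u,v in((403,226),(396,216),(397,204),(412,209),(404,209),(427,210),(105,282),(129,284),(152,285),(175,287),(199,288)): print(u,v,np.round(W[v,u],1))
E
```

```text
top
blue 2458 [ 463.8 -285.    34.1] [ 463.68 -276.64   70.29  218.89   10.54]
brown 1682 [492.8 292.3  34. ] [493.21 305.42  69.93 216.53  -3.25]
yellow 3 [496.7 -38.1  62.6] 
None 1488 [ 647.2 -203.8   40.4] [ 602.86 -262.41  115.04  265.78  -41.61]
None 175 [ 652.2 -205.8   77.4] [ 652.68 -205.78   13.63   48.71   -1.7 ]
None 1884 [635.1 205.9  88.6] [570.2  212.51  76.84 237.71  80.23]
None 239 [763.7  67.3  89.8] [ 7.6862e+02  6.6210e+01  6.2510e+01  7.0220e+01 -3.6000e-01]
scene
blue 1921 [ 466.1 -286.9   34.6] [ 462.78 -278.25   74.94  219.     11.46]
brown 556 [509.  283.7  33.2] [494.03 304.21  72.78 218.93  -3.85]
yellow 939 [561.   -6.8  68.7] [552.94  -9.15 141.04 163.28 -84.11]
None 1451 [ 662.1 -210.4   40.7] [ 605.06 -265.04  115.83  262.35  -39.92]
None 197 [ 654.3 -208.5   77. ] [ 652.32 -207.93   14.97   48.69   -3.24]
None 1684 [647.2 200.1  84.2] [570.33 217.7   76.87 242.01  74.74]
None 295 [761.   70.   88.7] [7.6856e+02 6.3870e+01 6.2730e+01 7.1270e+01 1.2000e-01]
403 226 [ 622.8 -187.1   43.3]
396 216 [ 642.9 -173.3   40.6]
397 204 [ 667.5 -175.2   39.7]
412 209 [ 652.3 -198.3   77.2]
404 209 [ 651.5 -182.4   79.3]
427 210 [ 650.8 -227.1   78.6]
105 282 [497.  396.   54.8]
129 284 [494.3 346.8  61. ]
152 285 [493.4 300.9  65.1]
175 287 [490.6 257.   62.9]
199 288 [489.9 209.2  68.7]
```

View pics/dial.png

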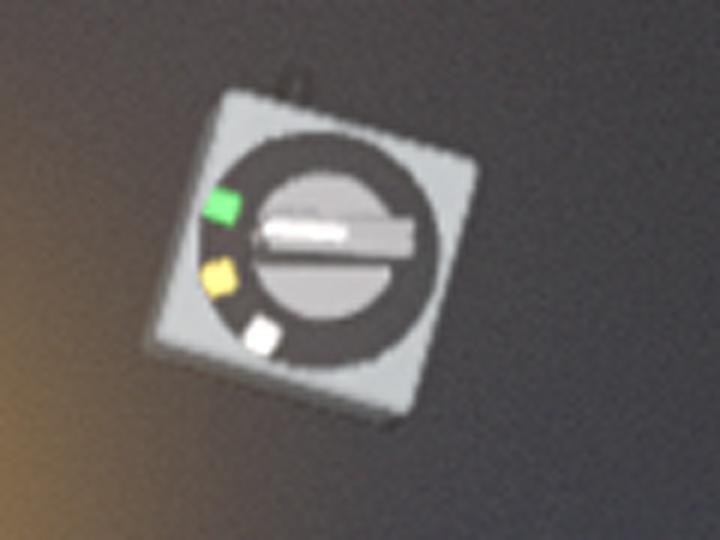

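```bash
cat > rob.py <<'E'
from workcell import *
from vis import *
def R(deg):
    t=np.radians(deg); c,s=np.cos(t),np.sin(t)
    return np.array([[-s,c,0],[c,s,0],[0,0,-1.]])
def best(p,degs):
    """yaw list variants (all shifted by 180k) feasible at p for every yaw"""
    for k in (0,180,-180):
        q=[inverse_kinematics(p,R(d+k)) for d in degs]
        if all(x is not None for x in q): return k,[np.round(x,2) for x in q]
def turn(p,d0,d1,n=4):
    for d in np.linspace(d0,d1,n+1)[1:]: movel(p,R(d),max_speed=60)
E
python3 - <<'E'
from rob import *
p=[652.5,-206.8,51]
k,q=best(p,[-2.5,55.8,-24.4]); print(k,q)
movep([652.5,-206.8,160],R(-2.5+k))
print(movel(p,max_speed=80,guard=15)); clamp(); s=read_state(); print(s["finger_gap"],s["gripper_force"],s["eef_pos"],s["qpos"])
try: turn(p,-2.5+k,55.8+k,6)
except PlanningError as e: print(e)
s=read_state(); print(s["time"],s["ft_force"],s["torque"],s["qpos"])
open_gripper(); movel([652.5,-206.8,170])
movep([560,-100,300],R(55.8+k))
c=camera("top"); p=pts(c,None,70,84,(610,695,-250,-160)); print(len(p),rect(p)); np.savez("top1.npz",**c)
print(read_state()["time"])
E
```

```text
0 [array([ 0.39,  0.83, -0.28,  1.54,  0.29,  0.81, -0.04]), array([ 0.52,  0.87, -0.5 ,  1.53,  0.49,  0.87,  0.83]), array([ 0.35,  0.83, -0.21,  1.54,  0.22,  0.8 , -0.38])]
False
11.922332076205514 59.298407435417175 [ 652.6010267  -206.78442871   51.1717887 ] [ 0.40493714  0.83661009 -0.30054047  1.53457011  0.30623636  0.81684386
 -0.05648589]
6.0917 [-1.60947314  0.23673153  5.84660602] [0.11198839 0.33688854 0.00685337] [ 0.5489279   0.87830011 -0.5443416   1.52539692  0.53800766  0.89076374
  0.79143017]
0 [0. 0. 0. 0. 0.]
8.575
```

Run:
```python
from vis import *
# discs: points near each slot, rack frame, above rack
for n in("top","scene"):
    c=dict(np.load(n+"0.npz")); a=np.radians(-3.5); ex=np.array([np.cos(a),np.sin(a)]); ey=np.array([-ex[1],ex[0]])
    p=pts(c,None,42,84,(430,560,180,420)); d=p[:,:2]-[493.5,305]; x,y=d@ex,d@ey
    for k in range(-2,3):
        m=abs(y-46*k)<14; m2=m&(p[:,2]>70); print(n,k,m2.sum(),"x",np.round(np.percentile(x[m],[1,50,99]),1),"y",np.round(np.percentile(y[m2],[2,50,98])-46*k,1),"z",np.round(np.percentile(p[m,2],99),1))
```

```text
top -2 153 x [-31.3   0.3  33.1] y [-4.4  0.5  6.3] z 82.6
top -1 156 x [-33.2   0.1  32.9] y [-3.3  1.6  7.4] z 82.4
top 0 166 x [-33.2   0.1  32.9] y [-3.9  0.5  6.6] z 82.4
top 1 165 x [-33.3  -0.8  31.2] y [-5.1  0.   6.2] z 81.5
top 2 173 x [-33.4  -0.2  31.7] y [-3.2  1.6  8.1] z 82.4
scene -2 93 x [-32.5   7.7  33.5] y [-6.7 -2.4  3.8] z 81.7
scene -1 98 x [-33.6   5.6  32.8] y [-5.7 -1.5  5.4] z 81.1
scene 0 94 x [-31.3   6.   34.2] y [-6.4 -2.   4.9] z 82.2
scene 1 97 x [-33.8   4.8  32.1] y [-7.4 -3.2  4.6] z 81.0
scene 2 104 x [-34.3   4.3  31.9] y [-5.8 -1.5  6.3] z 81.2
```

Run:
```python
from rob import *
k,q=best([493.5,305.4,250],[-3.5]); print(k,q)
movep([493.5,305.4,260],R(-3.5+k))
for n in("top","scene"):
    c=camera(n); p=pts(c,None,70,84,(610,695,-250,-160)); print(n,len(p),rect(p)if len(p)>3 else ''); np.savez(n+"1.npz",**c)
c=camera("wrist"); np.savez("w1.npz",**c); print(c["fx"],np.round(c["cam_to_world"],3).tolist())
cv2.imwrite("pics/w1.png",c["image"]); p=pts(c,"brown",29,39,(300,700,150,600)); print(rect(p),len(p))
a=np.radians(-3.5); ex=np.array([np.cos(a),np.sin(a)]); ey=np.array([-ex[1],ex[0]])
p=pts(c,None,42,90,(430,560,180,420)); d=p[:,:2]-[493.5,305]; x,y=d@ex,d@ey
for k in range(-2,3):
    m=abs(y-46*k)<14; m2=m&(p[:,2]>70)
    if m2.sum(): print(k,m2.sum(),"x",np.round(np.percentile(x[m],[1,50,99]),1),"y",np.round(np.percentile(y[m2],[2,50,98])-46*k,1),"z",np.round(np.percentile(p[m,2],99),1))
print(read_state()["time"])
```

```text
0 [array([-0.24,  0.48, -0.59,  1.68,  0.3 ,  1.07, -0.98])]
top 172 [ 652.37 -206.2    13.18   48.91   55.78]
scene 188 [ 652.06 -208.22   13.87   50.6    54.83]
335.4860072284778 [[0.998, 0.06, 0.017, 499.536], [-0.062, 0.956, 0.286, 376.611], [0.001, -0.287, 0.958, 403.017], [0.0, 0.0, 0.0, 1.0]]
[494.6  316.32  70.02 197.21  -3.17] 2591
-2 517 x [-31.    1.6  33.3] y [-4.5  2.   5.7] z 80.9
-1 550 x [-32.    0.6  33. ] y [-3.3  2.9  7. ] z 81.3
0 563 x [-31.3   0.7  33.9] y [-4.1  1.7  6. ] z 81.7
1 577 x [-32.4  -0.1  32. ] y [-4.6  0.4  5.3] z 81.4
2 635 x [-33.   -0.   31.9] y [-3.   1.9  6.6] z 81.9
10.325
```

View pics/w1.png

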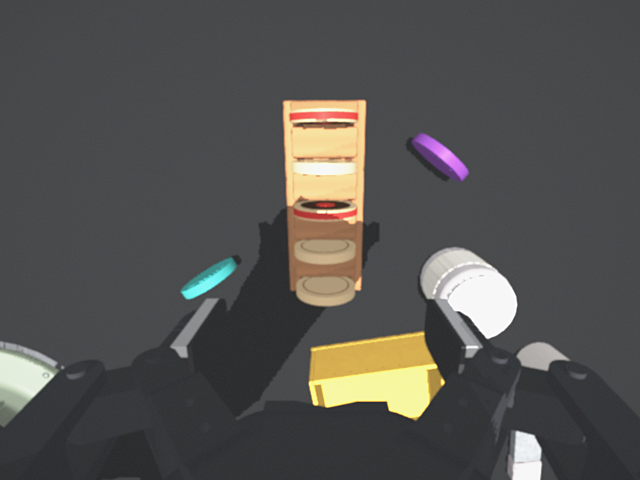

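The dial bar now reads 145.8°, which is white (0.3). The wrist view shows the brown rack at columns 285–365, with discs at rows 115 (red), 167, 208 (red), 250 and 290. I'll do the first pick, the good coaster at slot −2.

```bash
cat >> rob.py <<'E'
def frame(a):
    a=np.radians(a); ex=np.array([np.cos(a),np.sin(a)]); return ex,np.array([-ex[1],ex[0]])
OFF={-2:.8,-1:1.9,0:1.1,1:.4,2:2.0}
BY=-3.4
def pick(k,z=30):
    ex,ey=frame(BY); xy=np.array([493.5,305])+.5*ex+(46*k+OFF[k])*ey
    movep([*xy,150],R(BY)); g=movel([*xy,z],max_speed=90,guard=12)
    clamp(); s=read_state(); print("pick",k,"guard",g,"gap",s["finger_gap"],"F",s["gripper_force"],"z",s["eef_pos"][2],"t",s["time"])
    movel([*xy,140],max_speed=150)
def held():
    """held disc's rim in tool axes (x_tool, y_tool, z above TCP) by wrist depth"""
    c=camera("wrist"); s=read_state(); W=world(c); d=(W-s["eef_pos"])@s["tool_rot"]
    m=(abs(d[...,1])<25)&(abs(d[...,0])<25)&(d[...,2]>-60)&(d[...,2]<45); d=d[m]
    return c,d
E
python3 - <<'E'
from rob import *
pick(-2)
c,d=held(); np.savez("held.npz",d=d); cv2.imwrite("pics/h1.png",c["image"])
print(len(d),np.round(np.percentile(d,[1,10,50,90,99],axis=0),1).tolist())
s=read_state(); print(s["finger_gap"],s["time"])
E
```

```text
pick -2 guard False gap 65.98284437932703 F 62.185295820236206 z 30.88795822872042 t 12.7667
12248 [[-5.2, -24.3, -49.8], [-1.9, -18.6, -48.4], [4.6, 0.4, -34.9], [5.2, 19.1, -0.4], [5.6, 24.4, 14.4]]
65.61740527331388 13.7
```

View pics/h1.png

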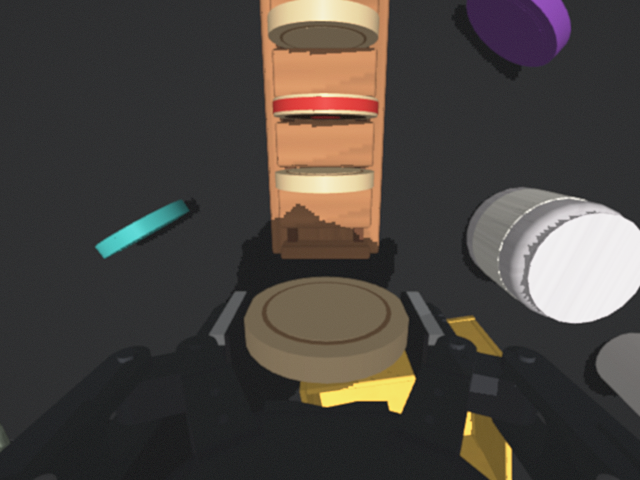

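Run:
```python
from rob import *
ex,ey=frame(10.8); xy=np.array([463.6,-277])-60*ey
for k in(0,180,-180): print(k,inverse_kinematics([*xy,280],R(10.8+k)))
movep([500,0,260],R(0)); movep([*xy,280],R(10.8))
c,d=held(); np.savez("w2.npz",**c); cv2.imwrite("pics/w2.png",c["image"])
W=world(c); p=pts(c,"blue",29,39,(300,700,-500,0)); print(len(p),rect(p))
q=d[(d[:,2]>-48)&(d[:,2]<-5)&(d[:,0]>1)&(d[:,0]<9)]; A=np.c_[q[:,2]+16,q[:,1],np.ones(len(q))]; print("face x=",np.linalg.lstsq(A,q[:,0],rcond=None)[0],len(q))
print("top",np.percentile(d[:,2],1),read_state()["finger_gap"],read_state()["time"])
# slot centre lines: depth profile along y near mid x
d2=W.reshape(-1,3); d2=d2[np.isfinite(d2[:,0])&(d2[:,2]<45)]; r=d2[:,:2]-[463.6,-277]; x,y=r@ex,r@ey
m=(abs(x)<20)&(abs(y)<115)&(d2[:,2]>29)
h,e=np.histogram(y[m],np.arange(-115,117,2)); print([(int(b),int(n)) for b,n in zip(e,h)])
```

```text
0 [ 0.90384584  0.44841905 -0.54856674  1.63953985  0.2532332   1.12524695
  0.47788299]
180 [ 0.38978466  0.40835599  0.17211254  1.66761626 -0.07751085  1.07228136
 -2.36798971]
-180 [ 0.38978466  0.40835599  0.17211254  1.66761626 -0.07751085  1.07228136
 -2.36798971]
2402 [ 464.68 -276.78   70.07  218.49   10.61]
face x= [ 3.10402026e-02 -2.97886080e-03  4.95635733e+00] 7805
top -49.494067019612146 65.70737153675142 15.9917
[(-115, 0), (-113, 0), (-111, 3), (-109, 62), (-107, 40), (-105, 57), (-103, 64), (-101, 44), (-99, 0), (-97, 0), (-95, 0), (-93, 0), (-91, 0), (-89, 0), (-87, 6), (-85, 34), (-83, 65), (-81, 41), (-79, 64), (-77, 58), (-75, 49), (-73, 62), (-71, 60), (-69, 42), (-67, 68), (-65, 59), (-63, 44), (-61, 66), (-59, 62), (-57, 52), (-55, 55), (-53, 0), (-51, 0), (-49, 0), (-47, 0), (-45, 0), (-43, 0), (-41, 0), (-39, 70), (-37, 68), (-35, 38), (-33, 69), (-31, 70), (-29, 67), (-27, 39), (-25, 67), (-23, 70), (-21, 69), (-19, 60), (-17, 44), (-15, 70), (-13, 69), (-11, 70), (-9, 35), (-7, 0), (-5, 0), (-3, 0), (-1, 0), (1, 0), (3, 0), (5, 23), (7, 49), (9, 72), (11, 72), (13, 72), (15, 72), (17, 72), (19, 72), (21, 72), (23, 57), (25, 51), (27, 72), (29, 73), (31, 74), (33, 74), (35, 73), (37, 37), (39, 0), (41, 0), (43, 0), (45, 0), (47, 0), (49, 0), (51, 37), (53, 74), (55, 74), (57, 75), (59, 74), (61, 75), (63, 74), (65, 76), (67, 75), (69, 76), (71, 76), (73, 79), (75, 83), (77, 84), (79, 83), (81, 74), (83, 12), (85, 0), (87, 0), (89, 0), (91, 0), (93, 0), (95, 0), (97, 44), (99, 108), (101, 79), (103, 82), (105, 79), (107, 71), (109, 1), (111, 0), (113, 0)]
```

View pics/w2.png

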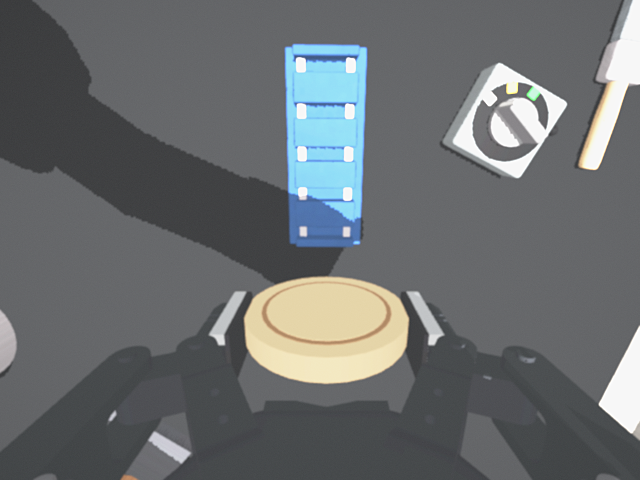

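The held disc sits upright and centred in the fingers. The blue rack is clear, its slots at rows 65–232, and the dial is on white. I'll place it in slot −2.

```bash
cat >> rob.py <<'E'
BC=np.array([464.3,-277.5]); BA=10.8
def place(k,z=30.5):
    ex,ey=frame(BA); xy=BC+46*k*ey
    movep([*xy,130],R(BA)); movel([*xy,62],max_speed=150)
    g=movel([*xy,z],max_speed=40,guard=10); s=read_state(); print("place",k,"guard",g,"z",s["eef_pos"][2],"F",np.round(s["ft_force"],1))
    if g and s["eef_pos"][2]>34: return False
    open_gripper(); movel([*xy,140],max_speed=200); return True
def check():
    c=camera("wrist"); ex,ey=frame(BA); p=pts(c,None,42,95,(400,540,-400,-150)); d=p[:,:2]-BC; x,y=d@ex,d@ey
    for k in range(-2,3):
        m=(abs(y-46*k)<14)&(abs(x)<40)
        if m.sum()>200:
            q=m&(p[:,2]>70); print("slot",k,m.sum(),"x",np.round(np.percentile(x[m],[1,99]),1),"y",np.round(np.percentile(y[q],[2,98])-46*k,1),"z",np.round(np.percentile(p[m,2],99),1))
    print(read_state()["time"]); return c
E
python3 - <<'E'
from rob import *
ok=place(-2); print(ok)
if ok:
    ex,ey=frame(BA); movep([*(BC-60*ey),280],R(BA)); check()
E
```

```text
place -2 guard True z 31.02373494775298 F [-1.7  0.4 11.1]
True
slot -2 965 x [-31.2  33.2] y [-5.4  4.7] z 81.2
19.7083
```

Run:
```python
from rob import *
ex,ey=frame(BA)
for src,dst in((-1,-1),(1,0)):
    movep([480,0,240],R(0)); pick(src)
    if not 62<read_state()["finger_gap"]<70: print("bad grip"); break
    movep([480,0,260],R(0))
    c,d=held(); q=d[(d[:,2]>-48)&(d[:,2]<-5)&(d[:,0]>1)&(d[:,0]<9)]
    if len(q)>100: print("face",np.linalg.lstsq(np.c_[q[:,2]+16,q[:,1],np.ones(len(q))],q[:,0],rcond=None)[0].round(3),np.percentile(d[:,2],1))
    if not place(dst): break
movep([*(BC-60*ey),280],R(BA)); c=check(); cv2.imwrite("pics/b3.png",c["image"])
c=camera("top"); np.savez("top3.npz",**c); cv2.imwrite("pics/top3.png",c["image"])
```

```text
pick -1 guard False gap 65.85999848334765 F 62.47341871261597 z 30.90541758348552 t 23.8833
face [3.3e-02 3.0e-03 5.0e+00] -49.7226109928552
place -1 guard True z 31.024077306106697 F [-2.7  0.5 11. ]
pick 1 guard False gap 65.83055321952847 F 63.0166232585907 z 31.018179662828647 t 34.075
face [ 3.200e-02 -1.000e-03  5.346e+00] -49.655042626212285
place 0 guard True z 31.014523469893533 F [-2.1 -0.2 12.4]
slot -2 983 x [-31.4  33.2] y [-5.6  4.8] z 81.3
slot -1 875 x [-31.4  33.1] y [-5.2  5. ] z 81.5
slot 0 719 x [-31.2  34.3] y [-5.2  4.5] z 81.6
40.675
```

View pics/top3.png

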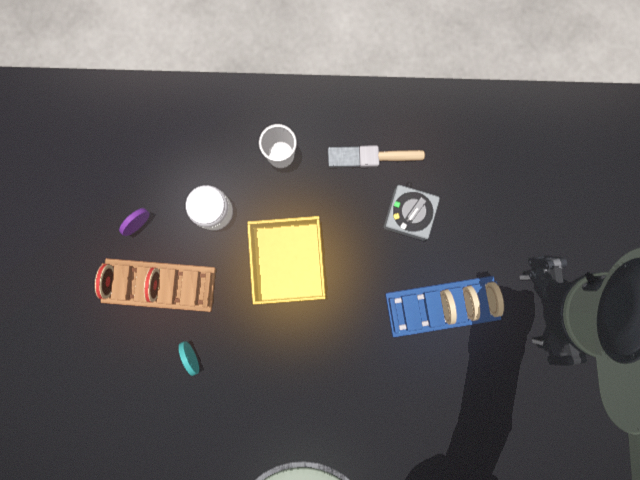

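The crate has been knocked to (286,260). Three coasters stand in the blue rack at (448–494, 300), and the rejects remain at (104,282) and (152,285). Before each drop I'll measure the crate again.

```bash
cat >> rob.py <<'E'
def crate():
    p=pts(camera("top"),"yellow",0,15,(300,800,-250,250)); W=p[:,:2]
    r=rect(p); print("crate floor",len(p),r); a=r[4]+90; a=(a+90)%180-90   # crate x = long side
    return r[:2],a
def drop(off,ca):
    xy,a=ca; ex,ey=frame(a); t=xy+off*ey
    movep([*t,150],R(a)); movel([*t,62],max_speed=120,guard=12); open_gripper(); movel([*t,200],max_speed=200)
E
python3 - <<'E'
from rob import *
ca=crate()
p=pts(camera("scene"),"yellow",60,76,(300,800,-200,250)); print(rect(p))
for src,off in((0,28),(2,-28)):
    movep([480,60,260],R(0)); pick(src)
    if not 62<read_state()["finger_gap"]<70: print("bad grip"); break
    ca2=crate()
    if np.hypot(*(ca2[0]-ca[0]))<60: print("shift",ca2[0]-ca[0])
    drop(off,ca)
movep([*(BC-60*frame(BA)[1]),280],R(BA)); check()
c=camera("top"); cv2.imwrite("pics/top4.png",c["image"]); p=pts(c,None,70,84,(610,695,-250,-160)); print(rect(p))
E
```

```text
crate floor 6 [502.57  17.11  63.15 171.57  42.72]
[547.31  41.85 141.07 163.37 -83.45]
pick 0 guard False gap 65.6374931617079 F 62.900487184524536 z 30.954600361118498 t 45.1667
crate floor 8 [509.92  19.3   72.83 155.84  34.35]
shift [7.35 2.19]
pick 2 guard False gap 65.71691559599046 F 63.4513521194458 z 31.047208037705683 t 53.15
crate floor 16 [539.15  39.99 106.57 156.24  14.94]
shift [36.58 22.88]
slot -2 979 x [-31.7  33.2] y [-5.4  4.6] z 81.3
slot -1 857 x [-31.5  33.8] y [-4.9  4.8] z 81.4
slot 0 712 x [-31.6  34.2] y [-5.3  5.1] z 81.8
58.7083
[ 652.16 -206.25   13.06   48.75   55.25]
```

View pics/top4.png

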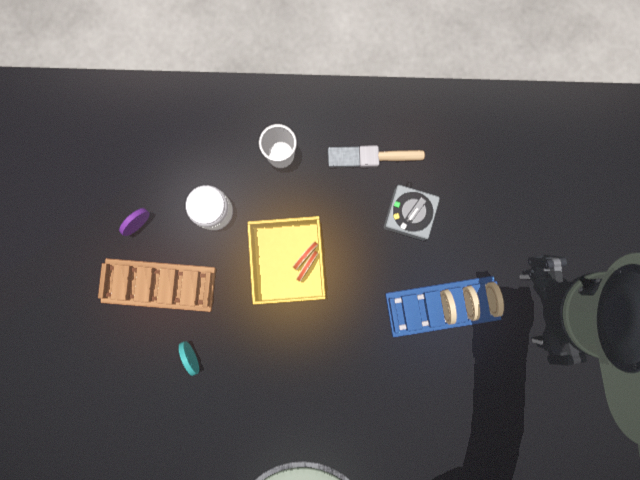

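My crate fit was poor because it had too few floor points, but both rejects landed inside the crate at (305,256) and (309,266), apparently on edge. I'll check that they are at rest.

Run:
```python
from rob import *
for i in range(2):
    for n in("scene","top"):
        c=camera(n); p=pts(c,"red",5,120,(430,640,-80,140)); print(n,len(p),np.round(np.percentile(p,[1,50,99],axis=0),1).tolist())
        if n=="scene": cv2.imwrite("pics/s5.png",cv2.resize(c["image"][180:310,240:400],None,fx=4,fy=4))
    wait(1)
```

```text
Traceback (most recent call last):
IndexError: index -1 is out of bounds for axis 0 with size 0
```

Run:
```python
from rob import *
HSV["red"]=((0,130,30),(9,255,230))
prev=None
for i in range(2):
    c=camera("scene"); t=camera("top")
    if prev is None: cv2.imwrite("pics/s6.png",cv2.resize(c["image"][180:310,240:400],None,fx=4,fy=4)); prev=(c["image"],t["image"])
    p=pts(t,"red",3,120,(480,600,-60,80)); print(len(p),np.round(np.percentile(p,[5,50,95],axis=0),1).tolist() if len(p) else'')
    wait(1)
print(np.abs(prev[1].astype(int)-t["image"])[215:305,245:330].mean())
```

```text
45 [[513.8, -12.5, 53.0], [559.2, -8.2, 60.9], [581.5, 25.6, 65.1]]
44 [[513.8, -12.5, 52.7], [559.2, -8.2, 60.6], [581.4, 25.8, 65.7]]
0.8105010893246187
```

View pics/s6.png

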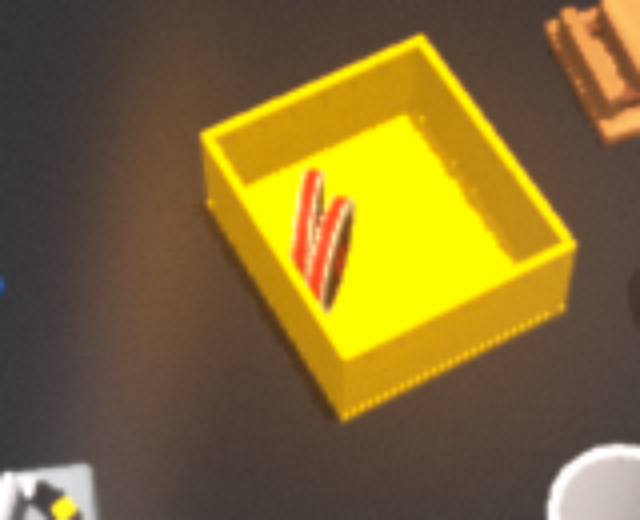

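Both rejects stand still on edge inside the crate, at crop position (320,240), with their centres at about 39 mm, which is within the rule. Now I'll turn the dial to green.

Run:
```python
from rob import *
p=[652.4,-206.6,51]
movep([652.4,-206.6,170],R(55.5)); print(movel(p,max_speed=80,guard=15)); clamp(); print(read_state()["finger_gap"])
turn(p,55.5,-24.4,8)
open_gripper(); movel([*p[:2],170])
movep([*(BC-60*frame(BA)[1]),280],R(BA)); check()
for n in("top","scene"):
    c=camera(n); p=pts(c,None,70,84,(610,695,-250,-160)); print(n,rect(p))
    if n=="top": cv2.imwrite("pics/top7.png",c["image"])
```

```text
False
11.921127357927764
slot -2 985 x [-31.4  33.1] y [-5.6  4.7] z 81.4
slot -1 844 x [-31.3  33.1] y [-5.1  5.1] z 81.4
slot 0 722 x [-31.1  33.1] y [-5.   4.7] z 81.7
69.525
top [ 652.63 -206.27   13.97   49.17  -24.95]
scene [ 653.33 -208.36   12.79   48.73  -24.11]
```

View pics/top7.png

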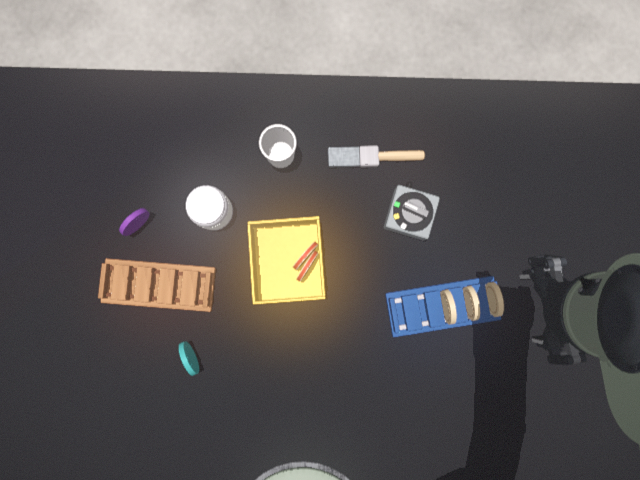

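The dial bar points at the green mark (397,204), three coasters are in the blue rack, and both rejects are in the crate at (305,262). The brown rack is empty and the can, cup and brush haven't moved.

```bash
python3 -c "
from workcell import *
print(finish_job())"
```

```text
the job is handed in; nothing more can be done
None
```

The job is handed in: the dial went to white first and ended on green, with all three sound coasters standing fully down in the blue rack and both rejects in the crate (resting on edge). No verdict came back.

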